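# Unhook the ball dish and present its spout over the blue cup

### The job

Lift the parts dish off its hook by the black grip, bring it clear of the hook arm and turn it a quarter turn, keeping it level so that the loose ball stays in the middle. Finish while still holding it, level and motionless in the air: its red spout square to the hook arm, the tip of the spout above the middle of the blue cup, and the underside of the dish 2 to 8 cm higher than the rim of the cup. Never put the dish down, and leave the cup, the glass dish and the tools on the bench where they are.

Things in the scene. Friction and masses are not known exactly. Their poses are not given: they have to be found in the camera images.
- dish: Aluminium parts dish, 120 mm across, 22 mm deep, 0.18 to 0.35 kg, hung level on the hook. Origin: centre of its underside; z up; red spout towards its -x. A stiff steel arch stands in its y-z plane: legs at y = +-62 mm, top bar (10 mm thick in x, 127 mm long in y) from z = 120 to 128 mm. Inside: a shallow cone (about 17 degrees) round a flat middle 30 mm wide, 4 mm above the underside.
- dish_spout (a point): Tip of the dish's red spout (26 mm wide): 78 mm from the dish's centre along its -x and 20 mm above its underside.
- dish_grip (a point): Centre of the black rubber grip block that stands on the middle of the dish's arch bar: 16 mm (dish x) by 26 mm (dish y) by 55 mm tall, from 128 to 183 mm above the dish's underside; this point is 155 mm above it. The hook and its lip reach up to 130 mm over the underside.
- ball: Loose brass-coloured ball, 20 mm in diameter, 33 g, lying in the middle of the dish. Its origin lies on its surface and turns as it rolls: use ball_center.
- ball_center (a point): Centre of the ball: 14 mm above the dish's underside when it lies in the middle.
- hook_stand: Fixed stand: base 140 x 120 x 12 mm, post to z = 186 mm. A flat arm 24 mm wide (top at z = 185 mm) reaches from the post along the stand's -x to 121 mm; its yellow end lip rises to z = 195 mm: the dish must rise over 10 mm, then leave along the stand's -x until its arch is past the lip. Origin: base underside, below the post; z up. The dish hangs with its axes along the stand's, within 3 degrees.
- hook_seat (a point): The place on the hook arm where the dish's bar rests: 110 mm along the stand's -x from the post's axis, z = 185 mm.
- blue_cup: Round open blue plastic cup, loose, 84 mm across at the rim, 30 mm tall, standing on the bench to the stand's left (its +y) or right (its -y), farther out along -x than the hook. Origin: centre of its underside.
- glass_dish: Clear glass dish of black valve caps, loose, 84 mm across, 28 mm tall, standing on the other side of the stand from the blue cup. Origin: centre of its underside.
- socket_tray: Black plastic tray of sockets, 110 x 220 mm, 39 mm tall, on the bench at the right (-y). Origin: centre of its underside.
- wrench: Chrome wrench, 200 mm long, lying on the bench at the left. Origin: under its middle.
- starter_tool: Yellow plastic lug nut starter, a stick 165 mm long and 26 mm thick, lying on the bench at the right front. Origin: under its middle.
There are look-alikes about, which are no part of the job. What is shaped like the hook_stand but pink or purple is not meant. Leave any pink or purple look-alike of the dish alone.

How it is judged:
By the outcome, as a careful person would: the job done as asked, in the order asked, and still so for the second after the job is handed in, while the arm keeps its last pose, push and grip.
It also fails if it takes over 42 s, if anything falls off the work surface, if the arm or the gripper's body presses on something with over 40 N, if the wrist force passes 120 N, or if a joint passes its speed limit or range.

### The arm

A 6-joint arm with a two-finger parallel gripper is mounted at the origin on the work surface. World frame = base frame: x ahead of the robot, y to its left, z up, the work surface at z = 0. Lengths are in m, angles in degrees, forces in N, time in s.
With the tool pointing down it reaches from about 0.35 to 1 m from the base axis. Payload 7.1 kg.
Tool frame: the origin (TCP) lies on the centre line of the jaws, within the pads' length; the fingertips stand 14 mm ahead of it and the grasp point (between the pads) lies 5 mm behind it; z points along the fingers, y is the line along which they close (so a half turn about z gives the same grasp; the last joint's range is limited). The gripper opens to 85 mm and grips with 20 to 120 N. Pads are 22 mm wide; open, the fingers measure 114 mm over their backs; the gripper's body (76 mm by 85 mm) begins 54 mm behind the grasp point. The pads swing forward as they close: fully open they stand 13 mm farther back than shut.
Start: joints at [64.114, 24.242, 93.386, -0, 62.372, -1.089], TCP at [0.262, 0.567, 0.245] pointing down, gripper open.
Joint ranges: [-172.04, 172.04], [-51.8, 120.97], [4.93, 147.93], [-75.15, 255.16], [6.16, 154.13], [-145.62, 145.62]. Speed limits (degrees/s): [136.94, 136.94, 172.46, 180, 180, 180].

### API

Orientations are given as [roll, pitch, yaw] about the fixed x, y, z axes, in that order (R = Rz(yaw) Ry(pitch) Rx(roll)).
In Python, from rig import bot, viewer gives the robot as it stands.
- The arm moves only by the tool move_arm, never from a script. Its argument "plan" is a list of rows, each an object with "turn": the turn, a rotation vector about the tool's x, y, z in shares of 180 degrees (1.0 is 180 degrees), a list of three; "linear": the shift along the tool's x, y, z in parts of the range, where 1.0 means 50 cm, a list of three; "gripper": the opening, from -1 (shut) to 1 (fully open). In form: [{"turn": [ax, ay, az], "linear": [x, y, z], "gripper": gripper}, ...]. A call has 1 to 5 rows; each row is the pose to reach, as a shift and turn from the pose commanded when the call began, along the tool's axes at that moment; what a row does not reach only later rows make up. A row lasts 1/8 s, in which the tool goes at most 62.5 mm and 10.7 degrees, less where a joint would pass 70% of its speed; a pose out of reach is approached as far as the arm can. A shift or turn number past 1, either way, is cut back to 1. A call with a gripper value outside its range is refused whole. The fingers move at their own pace and stop on an object; "force" is the grip in N (left out, the last holds). Time passes only in rows, so rows that repeat a pose let the fingers close. It gives the time, the measured TCP pose, the force, the opening and the grip force at its end, in the units of the state.
- bot.read_state(): the state, without advancing time (a new reading comes with each control period).
- viewer.camera(name): name is "scene" or "side" or "wrist"; returns a dict with "image" (400x640x3 uint8, red, green, blue), "depth" (400x640 float32, m along the optical axis (not along the pixel's ray), 0 where there is no reading), "fx", "fy", "cx", "cy" (pixels), "dist_coeffs" ([k1, k2, p1, p2, k3] as OpenCV has them; the pictures are not rectified), "rvec" (rotation vector, rad) and "tvec" (3), from world to camera coordinates, as OpenCV has them. Camera axes: x right, y down, z forward; pixel columns grow to the right and rows downward; lengths in m; the calibration is good to about 2 mm. A picture is of the moment at which its call begins.
- bot.close_job(): hands the job in; it is judged then, once.
The state is a dict: "time": time; "qpos": joint angles; "joint_vel": joint speeds; "effort": joint torques, N m; "tcp_pos": TCP position; "eef_rot": TCP orientation; "ft_force": force on the tool from outside, world axes, zero at the start; "torque": the same for the moment, N m; "width": opening from 0.0 (shut) to 1.0 (fully open); "gripper_force": force on a finger pad.
Only numpy, scipy, OpenCV 4.12 (cv2) and the standard library are available. Lean on these libraries where they do the work, as an engineer would, in place of code of your own. Each camera call takes 0.05 s, during which the arm holds its last target. There are 200 camera calls.

## Working session

There is one attempt and no reset: what is moved stays moved. The work goes in short steps, Python scripts to look and compute and a tool call to move; the robot and the scene stay as the last step left them, time stands still between calls to the robot, and variables do not carry over. Pictures are saved under pics/ and viewed, at most 10 in all, crops included, and the job is handed in when it is done.

Besides the shell and the picture viewer there is one more tool, called after ">>>" by a JSON object that holds its "method" and its "body". move_arm: Moves the arm, as the interface text tells. Its arguments: {"type":"object","properties":{"plan":{"type":"array"},"force":{"type":"number"}},"required":["plan"]}

```bash
mkdir -p pics
cat > h.py <<'E'
import numpy as np, cv2
from rig import bot, viewer
from scipy.spatial.transform import Rotation as Ro
def cam(n):
    c=viewer.camera(n); c['K']=np.array([[c['fx'],0,c['cx']],[0,c['fy'],c['cy']],[0,0,1]]); c['D']=np.array(c['dist_coeffs'])
    c['R']=cv2.Rodrigues(np.array(c['rvec'],float))[0]; c['t']=np.array(c['tvec'],float).ravel(); return c
def cloud(c):
    h,w=c['depth'].shape; u,v=np.meshgrid(np.arange(w),np.arange(h))
    p=cv2.undistortPoints(np.stack([u,v],-1).reshape(-1,1,2).astype(float),c['K'],c['D']).reshape(h,w,2)
    P=np.dstack([p,np.ones((h,w))])*c['depth'][...,None]
    return (P-c['t'])@c['R']
def ray(c,uv,z):
    p=cv2.undistortPoints(np.array(uv,float).reshape(-1,1,2),c['K'],c['D']).reshape(-1,2)
    d=np.c_[p,np.ones(len(p))]@c['R']; o=-c['R'].T@c['t']
    return o+d*((z-o[2])/d[:,2])[:,None]
def proj(c,P): return cv2.projectPoints(np.array(P,float).reshape(-1,1,3),c['R'],c['t'],c['K'],c['D'])[0].reshape(-1,2)
E
python3 - <<'E'
from h import *
for n in ['scene','side']:
    c=cam(n); cv2.imwrite(f'pics/{n}0.png',c['image'][...,::-1]); print(n,-c['R'].T@c['t'])
print(bot.read_state())
E
```

```text
scene [1.25444101 1.0536807  1.07953499]
side [-0.11083636 -1.00157424  0.79948788]
{'time': 0.1, 'qpos': array([ 6.41148395e+01,  2.42816680e+01,  9.34282302e+01, -1.76633913e-03,
        6.23726449e+01, -1.08844820e+00]), 'joint_vel': array([-0.02271768, -0.03882306, -0.05481169, -0.02740265, -0.11915746,
       -0.0707073 ]), 'effort': array([-2.63536558e-04, -5.58432806e+01, -2.82444388e+01, -1.11025190e-04,
        3.02000255e-03,  1.65673725e-05]), 'tcp_pos': array([0.26189337, 0.56694387, 0.24459774]), 'eef_rot': array([-1.79917442e+02, -4.49539198e-06,  1.55204108e+02]), 'ft_force': array([ 0.33174374,  0.01586068, -1.72268433]), 'torque': array([-0.01089051, -0.00067938,  0.02156726]), 'gripper_force': 0.0, 'width': 1.0004611859594859}
```

View pics/scene0.png

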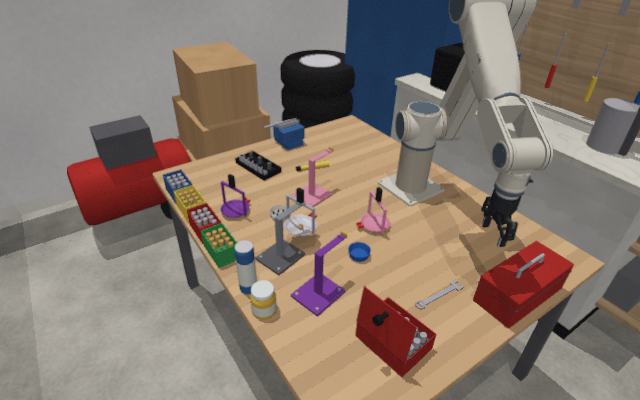

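View pics/side0.png

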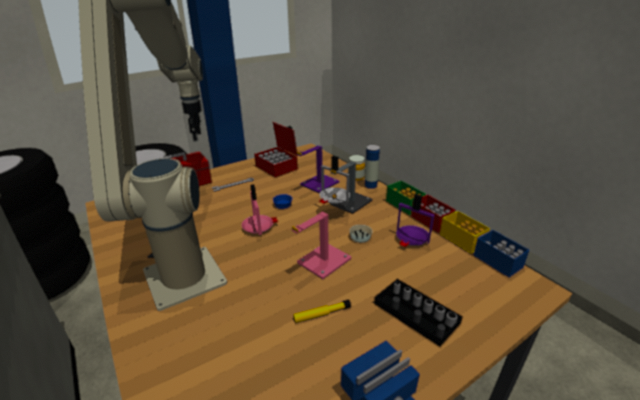

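The scene view shows the grey stand with its post near (280,240), the aluminium dish at (300,225), the blue cup at (360,252), and pink and purple look-alikes nearby. The side view shows the dish at (335,195), the cup at (283,201) and the glass dish at (360,235).

Run:
```python
from h import *
for n,(x0,y0,x1,y1) in dict(scene=(240,170,400,290),side=(230,140,390,260)).items():
    c=cam(n); I=c['image']; X=cloud(c); ok=c['depth']>0
    cv2.imwrite(f'pics/{n}1.png',cv2.resize(I[y0:y1,x0:x1,::-1],None,fx=4,fy=4,interpolation=2))
    H=cv2.cvtColor(I,cv2.COLOR_RGB2HSV)
    box=np.zeros(ok.shape,bool); box[y0:y1,x0:x1]=1
    def rep(nm,m):
        m=m&box; k,l,s,ce=cv2.connectedComponentsWithStats(m.astype('uint8'))
        for i in range(1,k):
            if s[i,4]<6: continue
            q=X[(l==i)&ok]
            if len(q): print(n,nm,ce[i].round(1),s[i,4],'med',np.median(q,0).round(3),'lo',np.percentile(q,3,0).round(3),'hi',np.percentile(q,97,0).round(3))
    h,s_,v=H[...,0],H[...,1],H[...,2]
    rep('blue',(h>100)&(h<125)&(s_>140)&(v>60))
    rep('red',((h<6)|(h>174))&(s_>170)&(v>80))
    rep('black',v<35)
    rep('yellow',(h>15)&(h<35)&(s_>140)&(X[...,2]>.12))
    g=box&ok&(s_<70)&(X[...,2]>.178)&(X[...,2]<.2)
    print('arm top',n,g.sum(),X[g].round(3)[::6].tolist() if g.sum()<300 else '')
```

```text
scene blue [358.9 251.3] 307 med [0.474 0.214 0.013] lo [0.443 0.183 0.004] hi [0.518 0.257 0.032]
scene blue [246.4 257.7] 146 med [0.895 0.164 0.163] lo [0.869 0.156 0.143] hi [0.913 0.169 0.183]
scene blue [244.2 288.1] 25 med [0.913 0.159 0.03 ] lo [0.898 0.138 0.013] hi [0.918 0.168 0.035]
scene red [247.1 200.2] 8 med [ 0.684 -0.275  0.028] lo [ 0.676 -0.296  0.018] hi [ 0.692 -0.268  0.031]
scene red [359.3 225. ] 21 med [0.386 0.105 0.023] lo [0.375 0.092 0.019] hi [0.399 0.117 0.031]
scene red [365.1 288.2] 9 med [0.694 0.49  0.208] lo [0.692 0.486 0.202] hi [0.696 0.498 0.212]
scene black [265.6 173.4] 129 med [ 0.516 -0.423  0.018] lo [ 0.444 -0.491  0.006] hi [ 0.556 -0.409  0.031]
scene black [299.5 195.7] 70 med [0.627 0.05  0.224] lo [0.617 0.038 0.2  ] hi [0.631 0.056 0.249]
scene black [378.5 194.5] 52 med [0.325 0.13  0.161] lo [0.317 0.119 0.137] hi [0.331 0.136 0.183]
scene yellow [343.6 233.4] 14 med [0.595 0.264 0.194] lo [0.593 0.256 0.191] hi [0.6   0.274 0.199]
arm top scene 449 
side blue [374.3 151.4] 13 med [0.878 0.116 0.18 ] lo [0.871 0.107 0.176] hi [0.
[... 1291 characters left out ...]
.906, 0.144, 0.189], [0.877, 0.149, 0.19], [0.896, 0.131, 0.191], [0.865, 0.141, 0.19], [0.887, 0.128, 0.189], [0.87, 0.154, 0.18], [0.875, 0.12, 0.19], [0.905, 0.116, 0.185], [0.732, 0.087, 0.184], [0.73, 0.071, 0.185], [0.72, 0.07, 0.184], [0.698, 0.068, 0.186], [0.719, 0.057, 0.185], [0.698, 0.061, 0.185], [0.603, 0.102, 0.191], [0.679, 0.062, 0.185], [0.704, 0.056, 0.181], [0.61, 0.077, 0.194], [0.677, 0.053, 0.185], [0.605, 0.098, 0.183], [0.615, 0.071, 0.191], [0.668, 0.053, 0.183], [0.647, 0.05, 0.186], [0.64, 0.047, 0.185], [0.624, 0.024, 0.194], [0.625, 0.019, 0.192], [0.63, 0.014, 0.188], [0.631, -0.004, 0.191], [0.631, -0.009, 0.189], [0.636, -0.021, 0.188], [0.316, 0.119, 0.184]]
```

View pics/scene1.png

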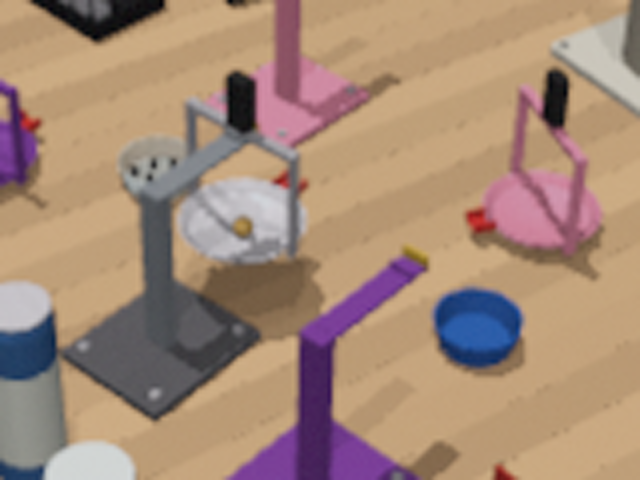

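View pics/side1.png

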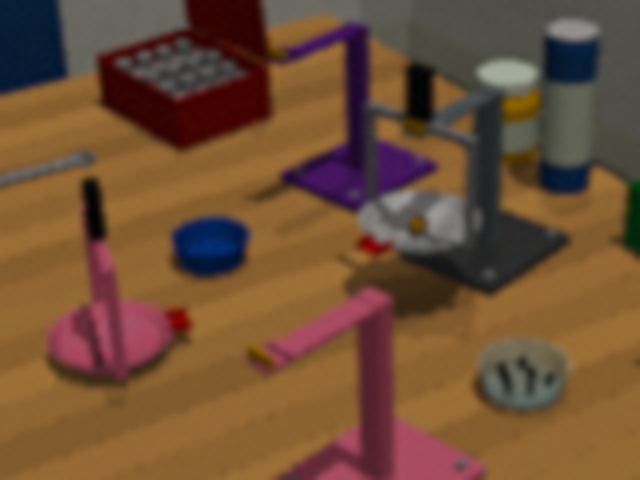

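The crops confirm the aluminium dish hangs on the grey stand with its spout towards the robot and the ball in the middle. The cup is on the stand's +y side and the glass dish on the other. Next I refine the yaw, grip and cup positions.

Run:
```python
from h import *
def ang(q):
    (vx,vy,x,y)=cv2.fitLine(q[:,:2].astype('float32'),cv2.DIST_HUBER,0,.001,.001).ravel(); return np.degrees(np.arctan2(vy,vx)),(x,y)
for n in ['scene','side']:
    c=cam(n); I=c['image']; X=cloud(c); ok=c['depth']>0
    H=cv2.cvtColor(I,cv2.COLOR_RGB2HSV); h,s,v=[H[...,i].astype(int) for i in range(3)]
    y=np.array([-.259,.966]); x=np.array([.966,.259])
    rel=X[...,:2]-np.array([.621,.044]); a=rel@x; b=rel@y
    zz=X[...,2]
    A=ok&(zz>.184-.004)&(zz<.198)&(abs(a)<.02)&(abs(b)>.018)&(abs(b)<.075); print(n,'bar',A.sum(),ang(X[A]),(b[A].min(),b[A].max()))
    B=ok&(zz>.181)&(zz<.189)&(a>.015)&(a<.13)&(abs(b)<.02); print('arm',B.sum(),ang(X[B]),(a[B].min(),a[B].max()))
    G=ok&(v<40)&(zz>.19)&(zz<.26)&(abs(a)<.03)&(abs(b)<.03); 
    T=G&(zz>.2); print('grip',T.sum(),np.median(X[T],0),'a',np.percentile(a[T],[3,50,97]),'b',np.percentile(b[T],[3,50,97]))
    uv=np.argwhere(G)[:,::-1]; top=uv[uv[:,1]<=uv[:,1].min()+1].mean(0); print('top px',top)
    M=((h>100)&(h<125)&(s>120)&(v>50)&(abs(X[...,0]-.48)<.07)&(abs(X[...,1]-.22)<.07))
    k,l,st,ce=cv2.connectedComponentsWithStats(M.astype('uint8')); i=1+st[1:,4].argmax()
    cn=max(cv2.findContours((l==i).astype('uint8'),0,1)[0],key=len).reshape(-1,2)
    # rim: silhouette = union of rim circle (z=.03) and base; use rim pts by depth too
    P=X[(l==i)&ok]; r=P[P[:,2]>.024]
    f=lambda q:np.linalg.lstsq(np.c_[2*q[:,:2],np.ones(len(q))],(q[:,:2]**2).sum(1),rcond=None)[0]
    for q in (r,ray(c,cn[np.argsort(cn[:,1])[:len(cn)//2]],.03)):
        o=f(q); print('cup',len(q),o[:2],'r',np.sqrt(o[2]+o[0]**2+o[1]**2))
    R=((h<7)|(h>173))&(s>120)&(v>60)&(np.abs(zz-.085)<.015)&(abs(a+.07)<.03)&(abs(b)<.03)
    print('spout',R.sum(),X[R&ok].mean(0) if R.any() else '', (a[R].min(),b[R].mean()) if R.any() else '')
```

```text
scene bar 81 (np.float32(-73.61931), (np.float32(0.61388177), np.float32(0.077514455))) (np.float64(-0.06698312677457852), np.float64(0.06246017957821277))
arm 122 (np.float32(14.413366), (np.float32(0.6814411), np.float32(0.058527365))) (np.float64(0.0150631791621867), np.float64(0.11741935158433114))
grip 74 [0.62673317 0.04914355 0.22571823] a [-0.00125196  0.00589073  0.00970324] b [-0.00958525  0.00364181  0.01028707]
top px [299.    189.625]
cup 70 [0.48200816 0.21951372] r 0.03944237728567315
cup 28 [0.48025133 0.22030407] r 0.03720650802696681
spout 6 [0.55269423 0.02133209 0.08787342] (np.float64(-0.07562330709904591), np.float64(-0.004206005563443853))
side bar 72 (np.float32(-74.166016), (np.float32(0.6219434), np.float32(0.03399849))) (np.float64(-0.06919683306291367), np.float64(0.060989145560230315))
arm 73 (np.float32(17.111454), (np.float32(0.69300085), np.float32(0.05939015))) (np.float64(0.016318342291764914), np.float64(0.1215731224103779))
grip 78 [0.61635992 0.03570524 0.22549303] a [-0.01055588 -0.00614452  0.00105892] b [-0.01559316 -0.00699671  0.00709866]
top px [334.33333333 156.66666667]
cup 39 [0.47924986 0.21862787] r 0.03841639433848951
cup 21 [0.47864087 0.21968783] r 0.03378755829251307
spout 19 [0.55413276 0.02567728 0.08743903] (np.float64(-0.07790818792031064), np.float64(-0.00038113147213862116))
```

Units first: shifts go in shares of 50 cm and turns go in shares of 180 degrees. So -0.21 m is -0.42, -0.065 m is -0.13.

>>> {"method": "move_arm", "body": {"plan": [{"turn": [0, 0, 0], "linear": [-0.06, -0.036, -0.06], "gripper": 1}, {"turn": [0, 0, 0], "linear": [-0.15, -0.09, -0.12], "gripper": 1}, {"turn": [0, 0, 0], "linear": [-0.24, -0.144, -0.13], "gripper": 1}, {"turn": [0, 0, 0], "linear": [-0.33, -0.198, -0.13], "gripper": 1}, {"turn": [0, 0, 0], "linear": [-0.42, -0.252, -0.13], "gripper": 1}]}}

```text
time: 0.92
tcp_pos: [0.4006, 0.3635, 0.3106]
eef_rot: [180.0, 0.0, 155.2]
ft_force: [-0.3, 0.3, -0.4]
width: 0.999
gripper_force: 0.0
```

Converted, -0.225 m is -0.45, -0.18 m is -0.36.

>>> {"method": "move_arm", "body": {"plan": [{"turn": [0, 0, 0], "linear": [-0.09, -0.054, 0], "gripper": 1}, {"turn": [0, 0, 0], "linear": [-0.18, -0.108, 0], "gripper": 1}, {"turn": [0, 0, 0], "linear": [-0.27, -0.162, 0], "gripper": 1}, {"turn": [0, 0, 0], "linear": [-0.36, -0.216, 0], "gripper": 1}, {"turn": [0, 0, 0], "linear": [-0.45, -0.27, 0], "gripper": 1}]}}

```text
time: 1.55
tcp_pos: [0.5483, 0.1464, 0.3105]
eef_rot: [180.0, 0.0, 155.2]
ft_force: [1.9, 1.3, 0.1]
width: 1.002
gripper_force: 0.0
```

Converted, -0.112 m is -0.224, -0.105 m is -0.21, 49 degrees is 0.2722.

>>> {"method": "move_arm", "body": {"plan": [{"turn": [0, 0, 0.05], "linear": [-0.06, -0.04, 0], "gripper": 1}, {"turn": [0, 0, 0.1056], "linear": [-0.12, -0.08, 0], "gripper": 1}, {"turn": [0, 0, 0.1611], "linear": [-0.18, -0.11, 0], "gripper": 1}, {"turn": [0, 0, 0.2167], "linear": [-0.21, -0.126, 0], "gripper": 1}, {"turn": [0, 0, 0.2722], "linear": [-0.224, -0.132, 0], "gripper": 1}]}}

```text
time: 2.17
tcp_pos: [0.622, 0.04, 0.3101]
eef_rot: [-180.0, 0.0, 105.8]
ft_force: [-0.2, 0.4, -0.6]
width: 1.001
gripper_force: 0.0
```

Run:
```python
from h import *
s=bot.read_state(); print({k:np.round(v,3) for k,v in s.items()})
R=Ro.from_euler('xyz',s['eef_rot'],degrees=True).as_matrix()
print('delta tool',R.T@(np.array([.622,.041,.31])-s['tcp_pos']))
for n in ['wrist','scene']:
    c=cam(n); I=c['image']; 
    if n=='wrist': cv2.imwrite('pics/w2.png',I[...,::-1]); cw=c
    else: cv2.imwrite('pics/s2.png',cv2.resize(I[120:270,210:370,::-1],None,fx=3,fy=3))
    print(n,proj(c,[[.622,.041,.248]]))
```

```text
{'time': np.float64(2.175), 'qpos': array([ 2.5890e+00,  2.0425e+01,  9.0155e+01, -7.0000e-03,  6.9432e+01,
       -1.3211e+01]), 'joint_vel': array([-3.632,  2.936, -4.302,  0.209,  1.63 , 75.346]), 'effort': array([ -0.252, -54.093, -30.601,  -0.076,  -0.069,  -1.812]), 'tcp_pos': array([0.622, 0.04 , 0.31 ]), 'eef_rot': array([-1.79987e+02,  3.00000e-03,  1.05803e+02]), 'ft_force': array([-0.25 ,  0.376, -0.648]), 'torque': array([-0.048,  0.016, -0.042]), 'gripper_force': np.float64(0.0), 'width': np.float64(1.001)}
delta tool [9.51630499e-04 2.77287790e-04 8.82104472e-05]
wrist [[320.11451121 225.98400927]]
scene [[299.34948461 188.90410056]]
```

View pics/w2.png

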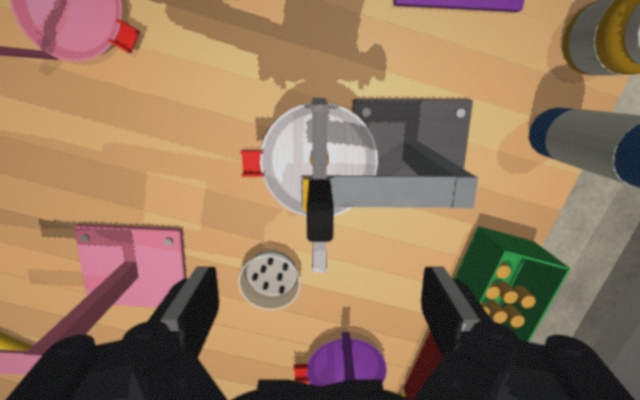

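The wrist view shows the grip block at (320,210) centred between the open jaws, its top face near (320,226) as predicted. The hook arm is level at row 190, the bar vertical, and the ball at about (319,158).

Run:
```python
from h import *
c=cam('wrist'); I=c['image']; X=cloud(c); ok=c['depth']>0; s=bot.read_state(); print(s['tcp_pos'],s['eef_rot'])
H=cv2.cvtColor(I,cv2.COLOR_RGB2HSV); h,sa,v=[H[...,i].astype(int) for i in range(3)]
th=np.radians(16); x=np.array([np.cos(th),np.sin(th)]); y=np.array([-x[1],x[0]])
rel=X[...,:2]-np.array([.622,.041]); a=rel@x; b=rel@y; z=X[...,2]
L=lambda q:np.degrees(np.arctan2(*cv2.fitLine(q.astype('float32'),cv2.DIST_HUBER,0,.001,.001).ravel()[1::-1]))
A=ok&(abs(z-.185)<.004)&(a>.02)&(a<.1)&(abs(b)<.02)
print('arm',A.sum(),'b mean',b[A].mean(),b[A].min(),b[A].max())
# per-bin mid b
for a0 in np.arange(.02,.1,.02):
    q=b[A&(a>=a0)&(a<a0+.02)]; print(round(a0+.01,3),len(q),(q.min()+q.max())/2)
for a0 in list(np.arange(-.065,-.02,.015))+list(np.arange(.02,.065,.015)):
    q=a[ok&(abs(z-.193)<.006)&(b>=a0)&(b<a0+.015)&(abs(a)<.02)]
    if len(q): print('bar b',round(a0+.0075,3),len(q),(q.min()+q.max())/2)
T=ok&(v<60)&(abs(z-.248)<.005)&(abs(a)<.03)&(abs(b)<.04)
print('top',T.sum(),X[T].mean(0),a[T].min(),a[T].max(),b[T].min(),b[T].max())
M=(h>100)&(h<125)&(sa>130)&ok&(z>.02)&(z<.035); print('cup',M.sum())
sp=((h<7)|(h>173))&(sa>150)&ok&(abs(z-.085)<.01); print('spout',X[sp].mean(0),a[sp].min(),b[sp].mean())
```

```text
[0.62150364 0.04085031 0.31012602] [-1.79980614e+02 -6.69235448e-03  1.06338095e+02]
arm 3384 b mean 0.00224838312141756 -0.010735038986472552 0.014213200050136307
0.03 852 0.0017390805318318776
0.05 849 0.0017931153427322693
0.07 845 0.0017385843531512821
0.09 838 0.0016295682971651923
bar b -0.058 182 -0.0010759992044036479
bar b -0.042 230 -0.000717967749415723
bar b 0.028 289 -0.0004605498958107409
bar b 0.042 301 -0.000489114802919818
bar b 0.058 341 -0.0005327126571032662
top 994 [0.62048971 0.04519759 0.24814349] -0.007161159480812915 0.0068543423392047895 -0.009042337676455627 0.015595500130392289
cup 309
spout [0.55437723 0.02366289 0.08820231] -0.07907643276728137 0.001973860752924452
```

Converted, 0.093 m is 0.186, 0.0025 m is 0.005.

>>> {"method": "move_arm", "body": {"plan": [{"turn": [0, 0, 0], "linear": [0.005, 0, 0.06], "gripper": 1}, {"turn": [0, 0, 0], "linear": [0.005, 0, 0.11], "gripper": 1}, {"turn": [0, 0, 0], "linear": [0.005, 0, 0.15], "gripper": 1}, {"turn": [0, 0, 0], "linear": [0.005, 0, 0.176], "gripper": 1}, {"turn": [0, 0, 0], "linear": [0.005, 0, 0.186], "gripper": 1}]}}

```text
time: 2.95
tcp_pos: [0.6204, 0.0438, 0.2167]
eef_rot: [-179.9, -0.0, 106.3]
ft_force: [-0.0, -0.2, -0.2]
width: 0.999
gripper_force: 0.0
```

>>> {"method": "move_arm", "body": {"plan": [{"turn": [0, 0, 0], "linear": [0, 0, 0], "gripper": 0.4}, {"turn": [0, 0, 0], "linear": [0, 0, 0], "gripper": 0}, {"turn": [0, 0, 0], "linear": [0, 0, 0], "gripper": -0.2}, {"turn": [0, 0, 0], "linear": [0, 0, 0], "gripper": -0.4}, {"turn": [0, 0, 0], "linear": [0, 0, 0], "gripper": -0.5}], "force": 25}}

```text
time: 3.58
tcp_pos: [0.6209, 0.0435, 0.2175]
eef_rot: [180.0, 0.0, 106.2]
ft_force: [-0.2, 0.2, -0.4]
width: 0.247
gripper_force: 0.0
```

>>> {"method": "move_arm", "body": {"plan": [{"turn": [0, 0, 0], "linear": [0, 0, 0], "gripper": -0.6}, {"turn": [0, 0, 0], "linear": [0, 0, 0], "gripper": -0.7}, {"turn": [0, 0, 0], "linear": [0, 0, 0], "gripper": -0.8}, {"turn": [0, 0, 0], "linear": [0, 0, 0], "gripper": -0.9}, {"turn": [0, 0, 0], "linear": [0, 0, 0], "gripper": -1}]}}

```text
time: 4.2
tcp_pos: [0.6209, 0.0435, 0.2174]
eef_rot: [180.0, 0.0, 106.2]
ft_force: [-0.9, 0.2, 1.5]
width: 0.187
gripper_force: 25.9
```

>>> {"method": "move_arm", "body": {"plan": [{"turn": [0, 0, 0], "linear": [0, 0, 0], "gripper": -1}, {"turn": [0, 0, 0], "linear": [0, 0, 0], "gripper": -1}, {"turn": [0, 0, 0], "linear": [0, 0, 0], "gripper": -1}, {"turn": [0, 0, 0], "linear": [0, 0, 0], "gripper": -1}, {"turn": [0, 0, 0], "linear": [0, 0, 0], "gripper": -1}], "force": 60}}

```text
time: 4.82
tcp_pos: [0.6209, 0.0435, 0.2175]
eef_rot: [180.0, 0.0, 106.2]
ft_force: [-1.5, -0.1, 4.2]
width: 0.181
gripper_force: 58.8
```

Converted, -0.026 m is -0.052, -0.021 m is -0.042.

>>> {"method": "move_arm", "body": {"plan": [{"turn": [0, 0, 0], "linear": [0, 0, -0.004], "gripper": -1}, {"turn": [0, 0, 0], "linear": [0, 0, -0.014], "gripper": -1}, {"turn": [0, 0, 0], "linear": [0, 0, -0.028], "gripper": -1}, {"turn": [0, 0, 0], "linear": [0, 0, -0.042], "gripper": -1}, {"turn": [0, 0, 0], "linear": [0, 0, -0.052], "gripper": -1}], "force": 80}}

```text
time: 5.45
tcp_pos: [0.621, 0.0435, 0.2441]
eef_rot: [180.0, 0.0, 106.2]
ft_force: [-0.0, 0.2, -2.7]
width: 0.179
gripper_force: 78.0
```

```bash
cat > meas.py <<'E'
from h import *
s=bot.read_state(); print({k:np.round(s[k],4).tolist() for k in ['time','tcp_pos','eef_rot','ft_force','torque','width','gripper_force']})
def look(yaw,nm=None):
  g=np.array(s['tcp_pos']); th=np.radians(yaw); x=np.array([np.cos(th),np.sin(th)]); y=np.array([-x[1],x[0]])
  for n in ['wrist','scene','side']:
    c=cam(n); I=c['image']; X=cloud(c); ok=c['depth']>0
    if n=='wrist' and nm: cv2.imwrite(f'pics/{nm}.png',I[...,::-1])
    if n=='scene' and nm: cv2.imwrite(f'pics/{nm}s.png',I[...,::-1])
    H=cv2.cvtColor(I,cv2.COLOR_RGB2HSV); h,sa,v=[H[...,i].astype(int) for i in range(3)]
    rel=X-g; a=rel[...,:2]@x; b=rel[...,:2]@y; r=np.hypot(a,b); z=rel[...,2]
    bar=ok&(abs(z+.024)<.008)&(abs(a)<.02)&(abs(b)>.025)&(abs(b)<.066)
    for sg in (-1,1):
        m=bar&(b*sg>0)
        if m.sum()>5:
            zz=np.percentile(X[m][:,2],80); print(n,'bar side',sg,m.sum(),'a',a[m].mean().round(4),'ztop',zz.round(4))
    sp=((h<7)|(h>173))&(sa>130)&(v>60)&ok&(abs(z+.132)<.03)&(r<.1)
    if sp.sum()>3: print(n,'spout',sp.sum(),X[sp].mean(0).round(4),'far a',a[sp].min().round(4),'b',b[sp].mean().round(4))
    ba=(h>8)&(h<28)&(sa>60)&ok&(z<-.12)&(z>-.16)&(r<.045)
    if ba.sum()>3: print(n,'ball',ba.sum(),'a,b',a[ba].mean().round(4),b[ba].mean().round(4),X[ba].mean(0).round(4))
    M=((h>100)&(h<125)&(sa>120)&(v>50)&ok&(abs(X[...,0]-.48)<.06)&(abs(X[...,1]-.22)<.06))
    q=X[M&(X[...,2]>.024)&(X[...,2]<.036)]
    if len(q)>20:
        o=np.linalg.lstsq(np.c_[2*q[:,:2],np.ones(len(q))],(q[:,:2]**2).sum(1),rcond=None)[0]; print(n,'cup',len(q),o[:2].round(4),'r',np.sqrt(o[2]+o[0]**2+o[1]**2).round(4))
E
python3 -c "
from meas import *
look(16,'w3')"
```

```text
{'time': 5.45, 'tcp_pos': [0.621, 0.0435, 0.2441], 'eef_rot': [179.9641, 0.0078, 106.2038], 'ft_force': [-0.0401, 0.2414, -2.6639], 'torque': [0.0092, -0.0037, 0.0562], 'width': 0.1792, 'gripper_force': 78.0214}
wrist bar side 1 1984 a -0.0002 ztop 0.2206
wrist spout 837 [0.5555 0.0236 0.1146] far a -0.0781 b -0.0011
wrist ball 5 a,b -0.0089 0.0018 [0.6119 0.0428 0.11  ]
scene bar side -1 32 a 0.0025 ztop 0.2224
scene bar side 1 36 a 0.0019 ztop 0.2237
scene spout 8 [0.5558 0.0164 0.1163] far a -0.0758 b -0.0081
scene ball 17 a,b 0.0029 0.0023 [0.6232 0.0466 0.1096]
scene cup 73 [0.4814 0.2196] r 0.0387
side bar side -1 32 a -0.0008 ztop 0.2193
side bar side 1 27 a -0.0009 ztop 0.2197
side spout 19 [0.5545 0.0258 0.114 ] far a -0.0755 b 0.0013
side ball 21 a,b -0.0029 -0.0006 [0.6184 0.0421 0.1076]
side cup 35 [0.4779 0.2194] r 0.0391
```

View pics/w3.png

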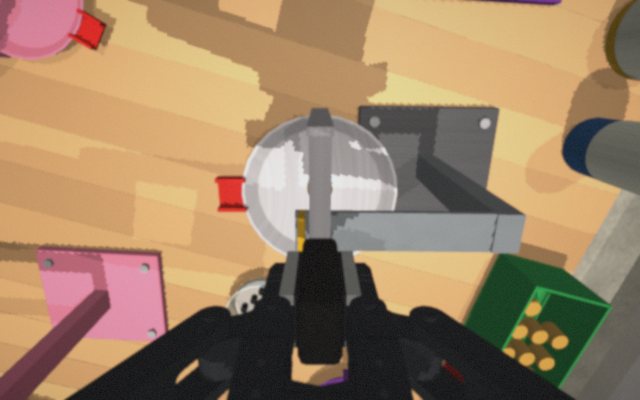

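The dish is lifted level with the ball on its middle at (320,190). The bar is about 16 mm above the lip. Next it leaves along the stand's -x, which is tool -y.

Converted, -0.039 m is -0.078, -0.028 m is -0.056.

>>> {"method": "move_arm", "body": {"plan": [{"turn": [0, 0, 0], "linear": [0, -0.006, 0], "gripper": -1}, {"turn": [0, 0, 0], "linear": [0, -0.018, 0], "gripper": -1}, {"turn": [0, 0, 0], "linear": [0, -0.036, 0], "gripper": -1}, {"turn": [0, 0, 0], "linear": [0, -0.056, 0], "gripper": -1}, {"turn": [0, 0, 0], "linear": [0, -0.078, 0], "gripper": -1}]}}

```text
time: 6.22
tcp_pos: [0.5825, 0.0324, 0.2433]
eef_rot: [-180.0, -0.0, 106.2]
ft_force: [0.3, -0.4, -2.0]
width: 0.177
gripper_force: 78.1
```

Converted, -0.054 m is -0.108, -0.045 m is -0.09.

>>> {"method": "move_arm", "body": {"plan": [{"turn": [0, 0, 0], "linear": [0, -0.024, 0], "gripper": -1}, {"turn": [0, 0, 0], "linear": [0, -0.048, 0], "gripper": -1}, {"turn": [0, 0, 0], "linear": [0, -0.07, 0], "gripper": -1}, {"turn": [0, 0, 0], "linear": [0, -0.09, 0], "gripper": -1}, {"turn": [0, 0, 0], "linear": [0, -0.108, 0], "gripper": -1}]}}

```text
time: 6.85
tcp_pos: [0.5309, 0.0174, 0.2434]
eef_rot: [180.0, 0.0, 106.2]
ft_force: [-0.4, 0.0, -1.7]
width: 0.175
gripper_force: 78.1
```

Converted, 0.024 m is 0.048, -0.018 m is -0.036, 12 degrees is 0.0667.

>>> {"method": "move_arm", "body": {"plan": [{"turn": [0, 0, 0.0028], "linear": [0.004, -0.014, 0], "gripper": -1}, {"turn": [0, 0, 0.0111], "linear": [0.012, -0.024, 0], "gripper": -1}, {"turn": [0, 0, 0.025], "linear": [0.024, -0.03, 0], "gripper": -1}, {"turn": [0, 0, 0.0444], "linear": [0.036, -0.034, 0], "gripper": -1}, {"turn": [0, 0, 0.0667], "linear": [0.048, -0.036, 0], "gripper": -1}]}}

```text
time: 7.48
tcp_pos: [0.5073, 0.036, 0.2433]
eef_rot: [180.0, -0.0, 94.0]
ft_force: [-0.3, 1.1, -2.1]
width: 0.18
gripper_force: 78.0
```

```bash
python3 -c "
from meas import *
look(float(s['eef_rot'][2])-90.2)
R=Ro.from_euler('xyz',s['eef_rot'],degrees=True).as_matrix()
print(R.T@(np.array([.5015,.1445,.2441])-s['tcp_pos']))"
```

```text
{'time': 7.475, 'tcp_pos': [0.5073, 0.036, 0.2433], 'eef_rot': [179.9927, -0.0047, 94.0245], 'ft_force': [-0.3338, 1.0693, -2.1217], 'torque': [-0.0041, 0.0078, -0.0243], 'width': 0.1795, 'gripper_force': 78.0036}
wrist bar side -1 22 a -0.0004 ztop 0.2201
wrist bar side 1 1984 a -0.0002 ztop 0.22
wrist spout 843 [0.439  0.0304 0.114 ] far a -0.0787 b -0.001
wrist ball 6 a,b 0.0088 0.0009 [0.516  0.0374 0.1101]
wrist cup 92 [0.4814 0.1904] r 0.0111
scene bar side -1 27 a 0.0039 ztop 0.2221
scene bar side 1 35 a 0.0016 ztop 0.222
scene spout 10 [0.44   0.0374 0.116 ] far a -0.0744 b 0.0059
scene ball 16 a,b 0.0032 0.0042 [0.5102 0.0404 0.1103]
scene cup 69 [0.4825 0.2194] r 0.039
side bar side -1 29 a -0.0003 ztop 0.2183
side bar side 1 20 a -0.0024 ztop 0.2187
side spout 26 [0.4383 0.0316 0.1131] far a -0.0789 b 0.0003
side ball 21 a,b -0.004 -0.0015 [0.5035 0.0343 0.1082]
side cup 34 [0.4805 0.2185] r 0.039
[ 0.10866494  0.00178437 -0.00075083]
```

Converted, 0.035 m is 0.07, 0.0015 m is 0.003, 22.5 degrees is 0.125.

>>> {"method": "move_arm", "body": {"plan": [{"turn": [0, 0, 0.025], "linear": [0.014, 0.001, 0], "gripper": -1}, {"turn": [0, 0, 0.05], "linear": [0.028, 0.002, 0], "gripper": -1}, {"turn": [0, 0, 0.075], "linear": [0.042, 0.003, 0], "gripper": -1}, {"turn": [0, 0, 0.1], "linear": [0.056, 0.004, 0], "gripper": -1}, {"turn": [0, 0, 0.125], "linear": [0.07, 0.005, 0], "gripper": -1}]}}

```text
time: 8.25
tcp_pos: [0.5076, 0.0708, 0.2433]
eef_rot: [180.0, -0.0, 71.6]
ft_force: [0.1, -1.0, -1.5]
width: 0.176
gripper_force: 78.0
```

Converted, 0.033 m is 0.066, 0.0265 m is 0.053, 22.5 degrees is 0.125.

>>> {"method": "move_arm", "body": {"plan": [{"turn": [0, 0, 0.025], "linear": [0.013, -0.004, 0.002], "gripper": -1}, {"turn": [0, 0, 0.05], "linear": [0.026, -0.008, 0.004], "gripper": -1}, {"turn": [0, 0, 0.075], "linear": [0.04, -0.013, 0.006], "gripper": -1}, {"turn": [0, 0, 0.1], "linear": [0.053, -0.017, 0.008], "gripper": -1}, {"turn": [0, 0, 0.125], "linear": [0.066, -0.021, 0.01], "gripper": -1}]}}

```text
time: 8.88
tcp_pos: [0.508, 0.1054, 0.2383]
eef_rot: [180.0, -0.0, 49.1]
ft_force: [0.1, 0.5, -1.6]
width: 0.177
gripper_force: 78.0
```

Converted, 0.018 m is 0.036, -0.017 m is -0.034, 19.5 degrees is 0.1083.

>>> {"method": "move_arm", "body": {"plan": [{"turn": [0, 0, 0.025], "linear": [0.01, -0.008, 0.002], "gripper": -1}, {"turn": [0, 0, 0.05], "linear": [0.018, -0.016, 0.004], "gripper": -1}, {"turn": [0, 0, 0.0722], "linear": [0.026, -0.024, 0.006], "gripper": -1}, {"turn": [0, 0, 0.0917], "linear": [0.032, -0.03, 0.008], "gripper": -1}, {"turn": [0, 0, 0.1083], "linear": [0.036, -0.034, 0.01], "gripper": -1}]}}

```text
time: 9.5
tcp_pos: [0.507, 0.1301, 0.2333]
eef_rot: [180.0, -0.0, 29.7]
ft_force: [0.1, -0.7, -2.2]
width: 0.177
gripper_force: 78.0
```

```bash
python3 -c "
from meas import *
look(float(s['eef_rot'][2])-90.2)
R=Ro.from_euler('xyz',s['eef_rot'],degrees=True).as_matrix()
print(R.T@(np.array([.5015,.1445,.232])-s['tcp_pos']))"
```

```text
{'time': 9.5, 'tcp_pos': [0.507, 0.1301, 0.2333], 'eef_rot': [179.9935, -0.0112, 29.6695], 'ft_force': [0.096, -0.7393, -2.1822], 'torque': [-0.0392, 0.0415, 0.0304], 'width': 0.1769, 'gripper_force': 78.0055}
wrist bar side -1 22 a -0.0005 ztop 0.2099
wrist bar side 1 1975 a -0.0004 ztop 0.2099
wrist spout 833 [0.4722 0.1895 0.1039] far a -0.0784 b -0.001
wrist cup 726 [0.4797 0.2203] r 0.0388
scene bar side 1 33 a 0.0011 ztop 0.2122
scene spout 33 [0.4726 0.189  0.106 ] far a -0.0758 b -0.0009
scene ball 18 a,b -0.0049 0.0053 [0.5092 0.137  0.0986]
scene cup 67 [0.482  0.2198] r 0.0389
side bar side -1 26 a 0.0022 ztop 0.2092
side bar side 1 16 a 0.0039 ztop 0.2101
side spout 12 [0.4731 0.1864 0.1044] far a -0.073 b -0.0018
side ball 20 a,b -0.0008 -0.0018 [0.505  0.1299 0.0972]
side cup 31 [0.4788 0.2183] r 0.0391
[ 0.00237172 -0.01518049  0.00128875]
```

Converted, -0.0152 m is -0.0304, 0.0022 m is 0.0044, 13.6 degrees is 0.0756.

>>> {"method": "move_arm", "body": {"plan": [{"turn": [0, 0, 0.0194], "linear": [0.0012, -0.008, 0.001], "gripper": -1}, {"turn": [0, 0, 0.0389], "linear": [0.0024, -0.016, 0.002], "gripper": -1}, {"turn": [0, 0, 0.0556], "linear": [0.0036, -0.023, 0.0026], "gripper": -1}, {"turn": [0, 0, 0.0683], "linear": [0.0044, -0.028, 0.0026], "gripper": -1}, {"turn": [0, 0, 0.0756], "linear": [0.0048, -0.0304, 0.0026], "gripper": -1}]}}

```text
time: 10.28
tcp_pos: [0.5014, 0.1444, 0.2321]
eef_rot: [180.0, -0.0, 16.1]
ft_force: [0.5, -0.8, -1.9]
width: 0.178
gripper_force: 78.0
```

>>> {"method": "move_arm", "body": {"plan": [{"turn": [0, 0, 0], "linear": [0, 0, 0], "gripper": -1}, {"turn": [0, 0, 0], "linear": [0, 0, 0], "gripper": -1}, {"turn": [0, 0, 0], "linear": [0, 0, 0], "gripper": -1}, {"turn": [0, 0, 0], "linear": [0, 0, 0], "gripper": -1}, {"turn": [0, 0, 0], "linear": [0, 0, 0], "gripper": -1}]}}

```text
time: 10.9
tcp_pos: [0.5013, 0.1444, 0.232]
eef_rot: [180.0, 0.0, 16.1]
ft_force: [-1.0, 0.8, -2.6]
width: 0.174
gripper_force: 78.0
```

```bash
python3 -c "
from meas import *
look(float(s['eef_rot'][2])-90.2,'w5')
import cv2; I=cv2.imread('pics/w5s.png'); cv2.imwrite('pics/s5.png',cv2.resize(I[140:290,240:420],None,fx=4,fy=4))"
```

```text
{'time': 10.9, 'tcp_pos': [0.5013, 0.1444, 0.232], 'eef_rot': [179.9993, 0.0053, 16.1083], 'ft_force': [-0.9907, 0.7763, -2.5538], 'torque': [0.0059, -0.0191, -0.0346], 'width': 0.174, 'gripper_force': 78.0366}
wrist bar side -1 23 a -0.0003 ztop 0.2085
wrist bar side 1 1973 a -0.0004 ztop 0.2086
wrist spout 843 [0.4813 0.2101 0.1026] far a -0.0785 b -0.0012
wrist cup 482 [0.4799 0.2205] r 0.0388
scene bar side -1 22 a -0.0002 ztop 0.2112
scene bar side 1 34 a 0.0009 ztop 0.2112
scene spout 32 [0.4827 0.2103 0.1043] far a -0.0764 b 0.0002
scene ball 18 a,b -0.0043 0.0049 [0.5048 0.1498 0.0972]
scene cup 74 [0.4823 0.2196] r 0.0392
side bar side -1 28 a 0.0021 ztop 0.2077
side bar side 1 22 a 0.0028 ztop 0.2074
side ball 17 a,b 0.0016 -0.0047 [0.4972 0.1416 0.0965]
side cup 27 [0.4777 0.2185] r 0.0394
```

View pics/w5.png

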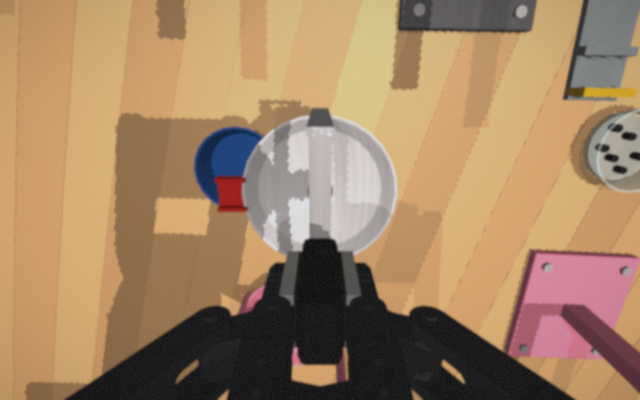

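View pics/s5.png

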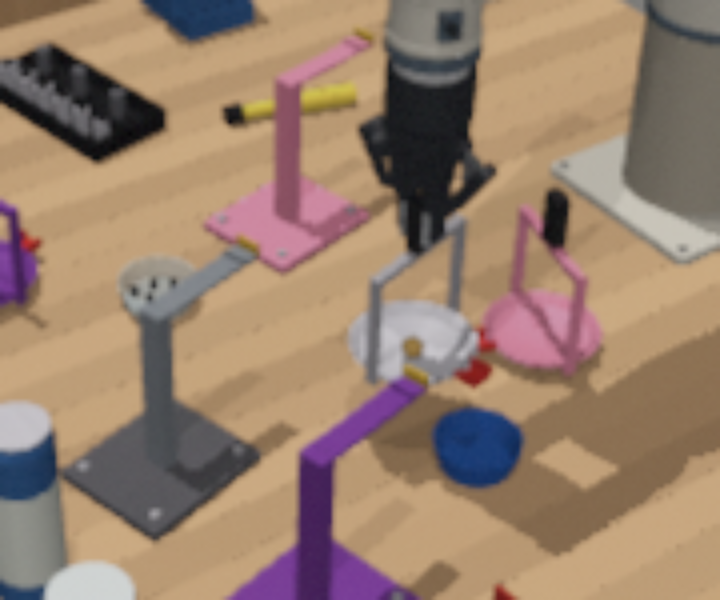

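The wrist view shows the spout at (232,193), over the cup once its extra height is allowed for, with the dish round and level. In the scene crop the ball sits in the middle at (412,347). By the numbers, the spout tip is at (0.480, 0.219) against the cup centre at (0.480, 0.220), and the underside is about 5 cm above the rim.

```bash
python3 -c "
from rig import bot
print(bot.close_job())"
```

```text
the job is handed in; nothing more can be done
None
```

The job is handed in, with no verdict returned: at hand-in the arm held the dish level and still, the ball in the middle, the spout square to the hook arm with its tip within about 2 mm of the cup's middle, and the underside about 5 cm above the rim, at 10.9 s.

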